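Find the flask that rattles

TASK

One of the three sealed green flasks has a loose metal ball trapped inside that would wreck the shredder. Pick the flasks up with a light grip and gently shake or rock them end to end off the table, to feel which one has the ball rolling and knocking against its ends; lay that one flat in the open tray of the grey crate, let go, and push the tray gently fully home. The other two must end up lying flat where they were, and the crushed bottles and the funnel are to be left alone.

Things in the scene. Friction and masses are not known exactly. Their poses are not given: they have to be found in the camera images.
- flask_a_mid (a point): centre of one of three look-alike sealed hollow green plastic flasks lying flat on the table, 26 mm above its underside. Box body 126 long (own x) x 56 wide (own y) x 52 high (own z up); white cap, 28 across, on the +x end reaches 83 from this point. Any of the three may hold the loose ball. Empty, each weighs 0.12 to 0.30 kg, differently each time, so weight alone does not tell
- flask_b_mid (a point): the same for another flask. Box body 126 long (own x) x 56 wide (own y) x 52 high (own z up); white cap, 28 across, on the +x end reaches 83 from this point. The hidden ball (34 across, 0.16 kg) rolls freely on the flat inner floor of its flask, 37 either way from the middle along own x, shifting the balance by 0.11 N m from end to end
- flask_c_mid (a point): the same for another flask. Box body 126 long (own x) x 56 wide (own y) x 52 high (own z up); white cap, 28 across, on the +x end reaches 83 from this point. Thin walls: hold any flask across its 56 width with 10 to 20 N; gripping over 35 N, or pressing it down with more than 40 N, spoils it; over 1 m/s is not gentle
- crate: grey plastic crate fixed on the table, 240 deep x 220 wide x 100 high; origin on the table at the middle of its open front edge; own x points back into the crate, so the tray comes out along -x
- tray (a joint): how far the tray is pulled out of the crate, m: 0 fully home, 0.205 at most; starts 0.18 to 0.20 out. It slides with about 2 N of friction plus 8 N per m/s, stays where left and stops hard at 0; do not push with more than 25 N
- tray_front (a point): centre of the outer face of the tray's front panel (202 wide, 78 high, 8 thick, from 8 to 86 above the table), 47 above the table; axes as the crate: push towards +x of the crate to shut it
- tray_in (a point): point on the tray's inner floor (14 above the table), midway across and 95 behind the inner face of the front panel; axes as the crate. Inside the tray is 186 wide and 210 long, side walls reach 54 above the table; the part still under the crate's top cannot be reached from above
- pet_a: crushed clear bottle with a blue cap, lying, about 155 x 65 x 32 high, origin on its underside; bystander
- pet_b: crushed clear bottle with a blue cap, lying, about 155 x 65 x 32 high, origin on its underside; bystander
- funnel: stainless steel funnel standing on its wide rim, 116 across, 115 high, origin at the centre of its underside; bystander

How it is judged (in metres and radians):
On the way, in this order (a step that is already met when the one before it is completed fails the run):
1. the flask with the ball is held off the table and the ball knocks against one of its ends (((height (world z) of flask_a_mid above 0.045 m and contact force between any of flask_a_c1, flask_a_c2 and anything else above 0.3 N) or (height (world z) of flask_b_mid above 0.045 m and contact force between any of flask_b_c1, flask_b_c2 and anything else above 0.3 N) or (height (world z) of flask_c_mid above 0.045 m and contact force between any of flask_c_c1, flask_c_c2 and anything else above 0.3 N))).
2. that flask lies flat in the tray, let go (((contact force between flask_a_c0 and anything else above 0.3 N and (x of flask_a_mid in the frame of tray_in between -0.06 and 0.1 m and y of flask_a_mid in the frame of tray_in between -0.075 and 0.075 m and z of flask_a_mid in the frame of tray_in between 0.015 and 0.037 m and angle between flask_a_mid's own z axis and vertical below 0.15 rad) and contact force between the fingers and flask_a below 0.1 N) or (contact force between flask_b_c0 and anything else above 0.3 N and (x of flask_b_mid in the frame of tray_in between -0.06 and 0.1 m and y of flask_b_mid in the frame of tray_in between -0.075 and 0.075 m and z of flask_b_mid in the frame of tray_in between 0.015 and 0.037 m and angle between flask_b_mid's own z axis and vertical below 0.15 rad) and contact force between the fingers and flask_b below 0.1 N) or (contact force between flask_c_c0 and anything else above 0.3 N and (x of flask_c_mid in the frame of tray_in between -0.06 and 0.1 m and y of flask_c_mid in the frame of tray_in between -0.075 and 0.075 m and z of flask_c_mid in the frame of tray_in between 0.015 and 0.037 m and angle between flask_c_mid's own z axis and vertical below 0.15 rad) and contact force between the fingers and flask_c below 0.1 N))), for 0.2 s.
At the end, for the whole second after the job is handed in: the flask with the loose ball lies flat (within 0.15 rad) in the tray, the tray is home within 8 mm, the other two flasks lie flat (within 0.15 rad) within 50 mm of where they started, all at rest (((contact force between flask_a_c0 and anything else above 0.3 N and (x of flask_a_mid in the frame of tray_in between -0.06 and 0.1 m and y of flask_a_mid in the frame of tray_in between -0.075 and 0.075 m and z of flask_a_mid in the frame of tray_in between 0.015 and 0.037 m and angle between flask_a_mid's own z axis and vertical below 0.15 rad)) or (not (contact force between flask_a_c0 and anything else above 0.3 N) and (distance of flask_a_mid from where it was at the start of the episode below 0.05 m and angle between flask_a_mid's own z axis and vertical below 0.15 rad))) and ((contact force between flask_b_c0 and anything else above 0.3 N and (x of flask_b_mid in the frame of tray_in between -0.06 and 0.1 m and y of flask_b_mid in the frame of tray_in between -0.075 and 0.075 m and z of flask_b_mid in the frame of tray_in between 0.015 and 0.037 m and angle between flask_b_mid's own z axis and vertical below 0.15 rad)) or (not (contact force between flask_b_c0 and anything else above 0.3 N) and (distance of flask_b_mid from where it was at the start of the episode below 0.05 m and angle between flask_b_mid's own z axis and vertical below 0.15 rad))) and ((contact force between flask_c_c0 and anything else above 0.3 N and (x of flask_c_mid in the frame of tray_in between -0.06 and 0.1 m and y of flask_c_mid in the frame of tray_in between -0.075 and 0.075 m and z of flask_c_mid in the frame of tray_in between 0.015 and 0.037 m and angle between flask_c_mid's own z axis and vertical below 0.15 rad)) or (not (contact force between flask_c_c0 and anything else above 0.3 N) and (distance of flask_c_mid from where it was at the start of the episode below 0.05 m and angle between flask_c_mid's own z axis and vertical below 0.15 rad))) and linear speed of each of flask_a, flask_b, flask_c below 0.02 m/s and value of joint tray below 0.008 m); the robot touches nothing.
It fails at once if a flask is squeezed with a grip of more than 35 N (both fingers together 70 N) (contact force between the fingers and flask_a above 70 N or contact force between the fingers and flask_b above 70 N or contact force between the fingers and flask_c above 70 N).
It fails at once if a flask is dropped or pressed on the table or tray with more than 40 N (contact force between any of flask_a, flask_b, flask_c and table above 40 N or contact force between any of flask_a, flask_b, flask_c and tray above 40 N).
It fails at once if a flask is moved faster than 1 m/s (linear speed of any of flask_a, flask_b, flask_c above 1 m/s).
It fails at once if the tray is pushed with more than 25 N (contact force between the arm and tray above 25 N).
It fails at once if a crushed bottle or the funnel is moved by more than 30 mm (distance of any of pet_a, pet_b, funnel from where it was at the start of the episode above 0.03 m).
It also fails if it takes over 72 s, if anything falls off the work surface, if the arm or the gripper's body presses on something with over 40 N, if the wrist force passes 120 N, or if a joint passes its speed limit or range.

ROBOT

A 6-joint arm with a two-finger parallel gripper is mounted at the origin on the work surface. World frame = base frame: x ahead of the robot, y to its left, z up, the work surface at z = 0. Lengths are in mm, angles in degrees, forces in N, time in s.
With the tool pointing down it reaches from about 300 to 875 mm from the base axis. Payload 4.2 kg.
Tool frame: the origin (TCP) lies at the very end of the fingers, on their centre line; the grasp point (between the pads) lies 19 mm behind it; z points along the fingers, x is the direction in which the jaws open and shut, and the axes are right-handed (so a half turn about z gives the same grasp; the last joint's range is limited). The gripper opens to 85 mm and grips with 20 to 120 N. Pads are 22 mm wide; open, the fingers measure 114 mm over their backs; the gripper's body (76 mm by 85 mm) begins 54 mm behind the grasp point. The pads swing forward as they close: fully open they stand 13 mm farther back than shut.
Start: joints at [67.036, 18.312, 89.639, -0, 72.044, -1.146], TCP at [213.709, 533.826, 231.338] pointing down, gripper open.
Joint ranges: [-177.97, 177.97], [-48.28, 115.42], [12.27, 149.76], [-77.06, 257.06], [2.81, 150.46], [-146.56, 146.56]. Speed limits (degrees/s): [147.25, 147.25, 180, 180, 180, 180].

INTERFACE

Orientations are given as a 3x3 rotation matrix whose columns are the frame's x, y, z axes.
In Python, from cell import robot, gripper_open, close, solve_ik, eyes, workorder, status gives the robot as it stands. Calls block until the motion is done:
- robot.move_to(position, orientation): joint-space move of the TCP to a pose.
- robot.servo_line(position, orientation=None, v=150): straight line of the TCP; orientation=None keeps the orientation; v is the mean speed in mm/s.
- robot.move_j(angles): joint-space move.
- gripper_open() and close(grasp_force=None): open the fingers fully, or close them until they stop; grasp_force is the grip in N (None keeps the last).
- robot.pause(seconds).
- solve_ik(position, orientation): joint angles nearest the present ones, or None.
- eyes.capture(name): name is "scene" or "top"; returns a dict with "pixels" (480x640x3 uint8, red, green, blue), "vertical_fov" (degrees; the focal length in pixels is half the picture's height over the tangent of half this angle, whatever the lens; pixels are square), "cx", "cy" (the principal point, pixels), "R" (3x3) and "t" (3): a world point X has camera coordinates R X + t. Camera axes: x right, y down, z forward; pixel columns grow to the right and rows downward; lengths in mm; the calibration is good to about 2 mm. A picture is of the moment at which its call begins. There is no depth.
A pose or a line that the arm cannot do raises robot.MotionError and nothing moves.
- workorder.hand_in(): hands the job in, once; it reports no verdict.
Readings, each from a call of its own:
- status.read_t(): time.
- status.read_qpos(): joint angles.
- status.read_dq(): joint speeds.
- status.read_joint_efforts(): joint torques, N m.
- status.read_tool_pos(): TCP position.
- status.read_orientation(): TCP orientation.
- status.read_ft_force(): force on the tool from outside, world axes, zero at the start.
- status.read_moment(): the same for the moment, N m.
- status.read_finger_gap(): finger opening in mm.
Only numpy, scipy, OpenCV 4.12 (cv2) and the standard library are available. Lean on these libraries where they do the work, as an engineer would, in place of code of your own. Each camera call takes 0.05 s, during which the arm holds its last target.

## Working session

There is one attempt and no reset: what is moved stays moved. The work goes in short steps, each a Python script; the robot and the scene stay as the last script left them, time stands still between calls to the robot, and variables do not carry over. Pictures are saved under pics/ and viewed, and the job is handed in when it is done.

```bash
ls; mkdir -p pics; python3 - <<'E'
from cell import *
import cv2,numpy as np
for n in("scene","top"):
    c=eyes.capture(n); cv2.imwrite(f"pics/{n}0.png",c["pixels"][:,:,::-1]); print(n,c["vertical_fov"],c["cx"],c["cy"],np.round(c["R"],4).tolist(),np.round(c["t"],1).tolist())
print(status.read_t(),status.read_ft_force(),status.read_moment(),status.read_finger_gap())
E
```

```text
pics
scene 43.13342608649449 323.29205235923627 234.17271515315818 [[-0.3785, 0.9255, -0.0139], [0.562, 0.2179, -0.7979], [-0.7355, -0.3098, -0.6026]] [345.5, -256.6, 1779.5]
top 47.42893486357597 319.5894976290139 253.46190351078292 [[-0.0219, -0.9997, -0.008], [-0.9864, 0.0229, -0.1626], [0.1627, 0.0043, -0.9867]] [-109.9, 585.3, 1125.3]
0.1 [-0.74210421  0.47309394  0.05348808] [-0.03571112  0.04107642 -0.03204107] 85.33780695684726
```

View pics/scene0.png

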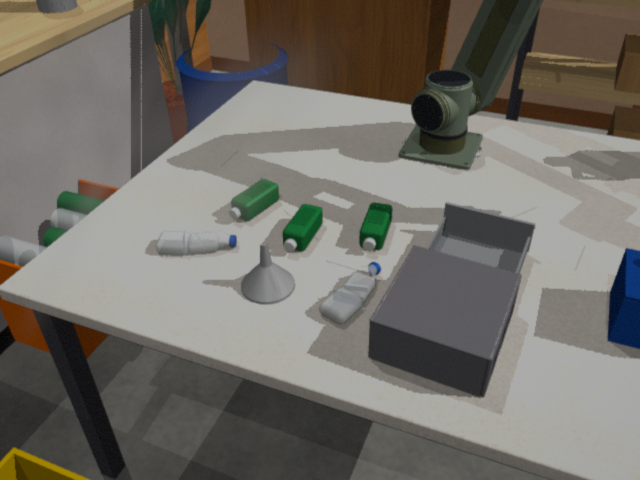

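View pics/top0.png

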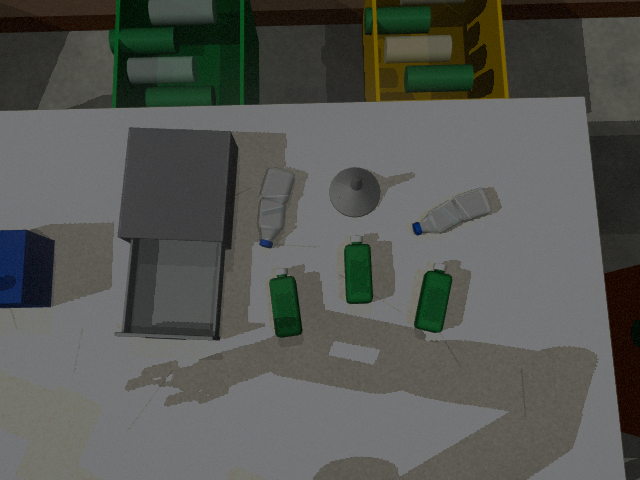

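Both views show three green flasks: in the top view near (286,306), (358,272) and (433,300), with their white caps pointing up the image. The crate is at about (180,185), with its tray opening toward the robot and its front panel at row ~335. The funnel is at (355,192) and the bottles at (275,205) and (455,212). Next I'll zoom in and fit box silhouettes in both views.

```bash
cat > h.py <<'E'
import numpy as np,cv2
def K(c):
    f=240/np.tan(np.radians(c["vertical_fov"])/2); return np.array([[f,0,c["cx"]],[0,f,c["cy"]],[0,0,1]])
def proj(c,X):
    p=(K(c)@(np.asarray(c["R"])@np.atleast_2d(X).T+np.asarray(c["t"]).reshape(3,1))).T
    return p[:,:2]/p[:,2:]
def P(c): return K(c)@np.c_[np.asarray(c["R"]),np.asarray(c["t"])]
def tri(c1,p1,c2,p2):
    X=cv2.triangulatePoints(P(c1),P(c2),np.float64(p1).reshape(-1,2).T,np.float64(p2).reshape(-1,2).T); return (X[:3]/X[3]).T
def onz(c,p,z):
    R=np.asarray(c["R"]);o=-R.T@np.asarray(c["t"]);d=R.T@np.linalg.inv(K(c))@np.array([p[0],p[1],1]); return o+d*(z-o[2])/d[2]
def rz(a): return np.array([[np.cos(a),-np.sin(a),0],[np.sin(a),np.cos(a),0],[0,0,1]])
E
cat > fit.py <<'E'
from cell import eyes
from h import *
from scipy.optimize import minimize
cs={n:eyes.capture(n) for n in("scene","top")}
ms={}
for n,c in cs.items():
    hsv=cv2.cvtColor(c["pixels"],cv2.COLOR_RGB2HSV)
    m=cv2.inRange(hsv,(45,110,25),(85,255,255)); 
    m[:150]=0; 
    if n=="scene": m[:,:160]=0; m[350:]=0
    ms[n]=m
C=np.array([[x,y,z] for x in(-63,63) for y in(-28,28) for z in(-26,26)],float)
S=8
def render(c,p):
    q=proj(c,C@rz(p[3]).T+p[:3]); h=cv2.convexHull(np.float32(q))
    im=np.zeros((480,640),np.uint8); cv2.fillConvexPoly(im,np.int32(np.round(h*256)),255,lineType=cv2.LINE_AA,shift=8); return im
n,l,st,ce=cv2.connectedComponentsWithStats(ms["top"])
n2,l2,st2,ce2=cv2.connectedComponentsWithStats(ms["scene"])
sc=[ce2[i] for i in range(1,n2) if st2[i,4]>300]
print([ (ce[i].round(),st[i,4]) for i in range(1,n) if st[i,4]>300],[s.round() for s in sc])
for i in range(1,n):
    if st[i,4]<300: continue
    x0=onz(cs["top"],ce[i],26)
    j=min(range(1,n2),key=lambda k:(np.linalg.norm(proj(cs["scene"],x0)[0]-ce2[k]) if st2[k,4]>300 else 1e9))
    M={"top":(l==i).astype(float)*255,"scene":(l2==j).astype(float)*255}
    M={k:cv2.GaussianBlur(v,(0,0),1) for k,v in M.items()}
    def cost(p): return sum(np.abs(cv2.GaussianBlur(render(cs[k],p),(0,0),1).astype(float)-M[k]).sum()/M[k].sum() for k in M)
    best=None
    for a in np.radians([-20,0,20,]):
        p0=np.r_[x0,np.pi*0+a]; sx=np.vstack([p0]+[p0+d for d in np.diag([10,10,8,.15])])
        r=minimize(cost,p0,method="Nelder-Mead",options=dict(initial_simplex=sx,maxiter=400,xatol=.05,fatol=1e-4))
        if best is None or r.fun<best.fun: best=r
    print(best.x[:3].round(1),np.degrees(best.x[3]).round(1),round(best.fun,3))
for n,c in cs.items():
    cv2.imwrite(f"pics/m_{n}.png",ms[n])
b=cs["top"]["pixels"][110:350,100:320,::-1]; cv2.imwrite("pics/ztop.png",cv2.resize(cv2.convertScaleAbs(b,alpha=2),None,fx=2.5,fy=2.5,interpolation=cv2.INTER_CUBIC))
b=cs["scene"]["pixels"][190:400,350:560,::-1]; cv2.imwrite("pics/zsc.png",cv2.resize(b,None,fx=2.8,fy=2.8,interpolation=cv2.INTER_CUBIC))
E
python3 fit.py
```

```text
[(array([358., 273.]), np.int32(1512)), (array([433., 301.]), np.int32(1653)), (array([285., 306.]), np.int32(1498))] [array([265., 197.]), array([376., 223.]), array([304., 225.])]
[ 541.6 -205.2   19. ] 6.7 0.633
[ 474.3 -364.6   14.1] -2.0 2.27
[474.3 -46.1  19.5] 11.7 0.654
```

View pics/ztop.png

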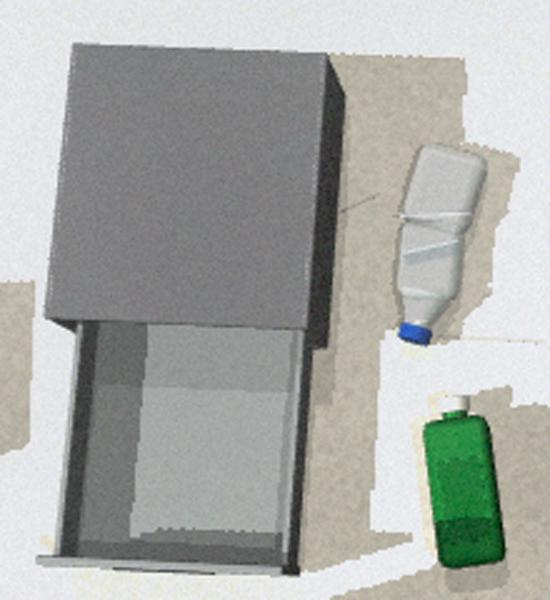

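View pics/zsc.png

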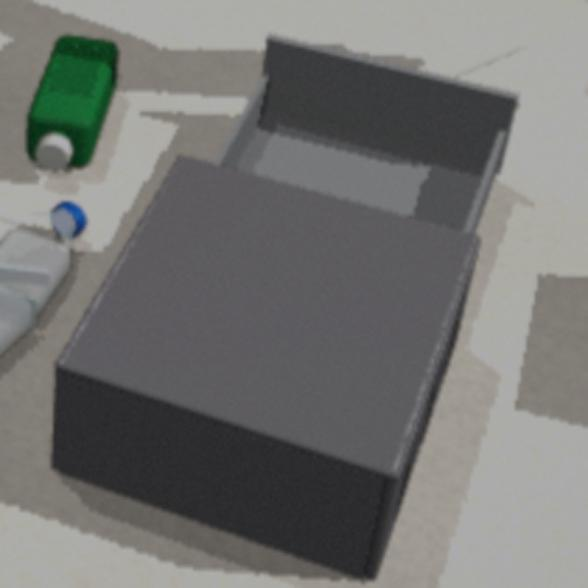

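```bash
cat >> fit.py <<'E'
print([ (k,np.shape(v)) for k,v in cs["top"].items()])
out=[]
for n,(r0,c0) in {"top":(220,260),"scene":(170,220)}.items():
    im=cs[n]["pixels"][:,:,::-1].copy()
    cn,_=cv2.findContours(ms[n],cv2.RETR_LIST,cv2.CHAIN_APPROX_NONE)
    big=cv2.resize(im[r0:r0+130,c0:c0+200],None,fx=4,fy=4,interpolation=cv2.INTER_NEAREST)
    for q in cn: cv2.polylines(big,[((q-[c0,r0])*4+2).astype(np.int32)],True,(0,0,255))
    for p in [[541,-205,26],[474,-46,26],[474,-364,26]]:
        for X in C@rz(0.1).T+p:
            u=(proj(cs[n],X)[0]-[c0,r0]+.5)*4; cv2.circle(big,tuple(int(v) for v in u),2,(255,0,255),-1)
    cv2.imwrite(f"pics/ov_{n}.png",big)
E
python3 fit.py
```

```text
[(array([358., 273.]), np.int32(1512)), (array([433., 301.]), np.int32(1657)), (array([285., 306.]), np.int32(1494))] [array([265., 197.]), array([376., 223.]), array([304., 225.])]
[ 541.9 -205.    19.2] 6.6 0.635
[ 475.1 -361.3   17.9] 1.9 2.163
[474.3 -46.2  19. ] 11.5 0.655
[('pixels', (480, 640, 3)), ('vertical_fov', ()), ('cx', ()), ('cy', ()), ('R', (3, 3)), ('t', (3,))]
```

View pics/ov_top.png

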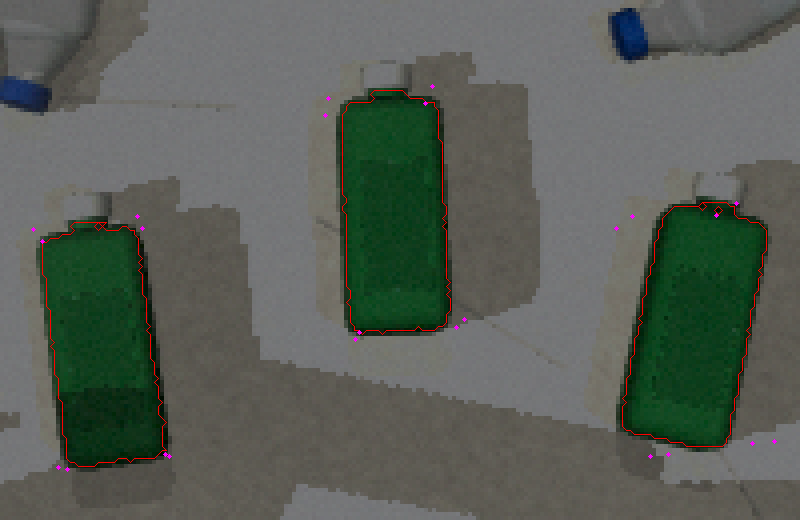

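View pics/ov_scene.png

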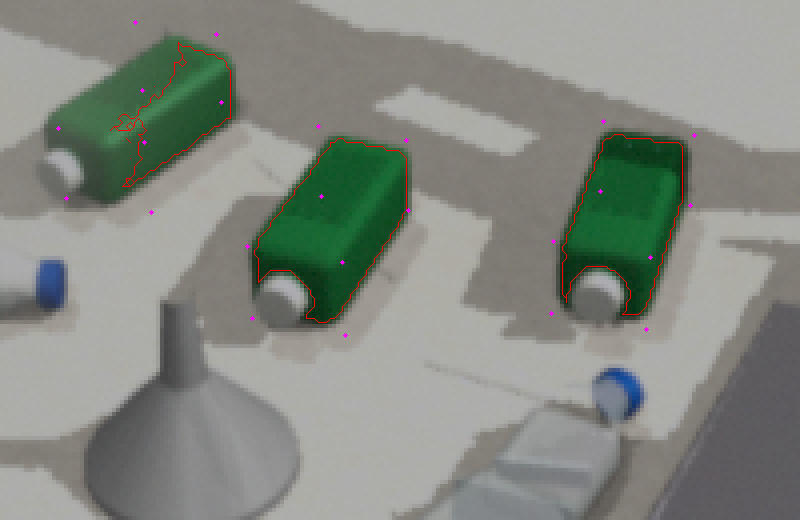

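The projected boxes line up roughly, but the mask loses the pale flask in the scene view and the caps. I'll fix both, and test the edges for lens curvature.

```bash
cat > fit2.py <<'E'
from cell import eyes
from h import *
from scipy.optimize import minimize
import sys
cs={n:eyes.capture(n) for n in("scene","top")}
C=np.array([[x,y,z] for x in(-63,63) for y in(-28,28) for z in(-26,26)],float)
t=np.linspace(0,2*np.pi,16)
CAP=np.array([[x,14*np.cos(a),14*np.sin(a)] for x in(64,83) for a in t])
def hull(c,pts,p):
    q=proj(c,pts@rz(p[3]).T+p[:3]); h=cv2.convexHull(np.float32(q))
    im=np.zeros((480,640),np.uint8); cv2.fillConvexPoly(im,np.int32(np.round(h*256)),255,lineType=cv2.LINE_AA,shift=8); return im.astype(float)/255
ms={}
for n,c in cs.items():
    hsv=cv2.cvtColor(cv2.GaussianBlur(c["pixels"],(0,0),.6),cv2.COLOR_RGB2HSV)
    m=cv2.inRange(hsv,(40,60,20),(90,255,255)); m[:150]=0
    if n=="scene": m[:,:160]=0; m[350:]=0
    ms[n]=cv2.morphologyEx(m,cv2.MORPH_OPEN,np.ones((3,3)))/255.
def fit(x0,yaws):
    best=None
    W={}
    for k in cs:
        u=proj(cs[k],x0)[0].astype(int); w=np.zeros((480,640)); w[max(u[1]-38,0):u[1]+38,max(u[0]-38,0):u[0]+38]=1; 
        nl,l=cv2.connectedComponents((ms[k]>0).astype(np.uint8)); ids=l[(w>0)]; ids=ids[ids>0]; i=np.bincount(ids).argmax(); W[k]=(l==i)*1.
    def cost(p):
        s=0
        for k in cs:
            cap=hull(cs[k],CAP,p); b=hull(cs[k],C,p)
            if k=="top": b=b*(1-cap*0)
            s+=(np.abs(b-W[k])*(1-cap)).sum()/W[k].sum()
        return s
    for a in yaws:
        p0=np.r_[x0,a]; sx=np.vstack([p0]+[p0+d for d in np.diag([10,10,8,.15])])
        r=minimize(cost,p0,method="Nelder-Mead",options=dict(initial_simplex=sx,maxiter=400,xatol=.02,fatol=1e-5))
        if best is None or r.fun<best.fun: best=r
    return best.x,best.fun
if __name__=="__main__":
    res=[]
    for px in [(285,306),(358,273),(433,301)]:
        p,f=fit(onz(cs["top"],px,26),np.radians([-20,0,20])); res.append(p); print(p[:3].round(1),np.degrees(p[3]).round(1),round(f,3))
    np.save("flasks.npy",res)
    for n,(r0,c0) in {"top":(220,260),"scene":(170,220)}.items():
        big=cv2.resize(cs[n]["pixels"][r0:r0+130,c0:c0+200,::-1],None,fx=4,fy=4,interpolation=cv2.INTER_NEAREST)
        for p in res:
            for pts in(C,CAP):
                q=proj(cs[n],pts@rz(p[3]).T+p[:3]); h=cv2.convexHull(np.float32(q)); cv2.polylines(big,[np.int32((h-[c0,r0]+.5)*4)],True,(0,0,255))
        cv2.imwrite(f"pics/ov2_{n}.png",big)
E
python3 fit2.py
```

```text
[473.7 -46.8  19.1] 10.1 0.378
[ 542.4 -205.    20.9] 4.1 0.415
[ 476.7 -365.3   18. ] -8.8 0.563
```

```bash
python3 -c "
import cv2,numpy as np
a=cv2.imread('pics/ov2_top.png');b=cv2.imread('pics/ov2_scene.png')
cv2.imwrite('pics/ov2.png',cv2.resize(np.vstack([a,b]),(600,600*1040//800*1)[:2]) if 0 else cv2.resize(np.vstack([a,b]),(460,598)))
g=cv2.cvtColor(cv2.imread('pics/top0.png'),cv2.COLOR_BGR2GRAY).astype(int)
# table far edge rows per column
for c in range(255,580,30): print(c, [r for r in range(85,125) if g[r+1,c]-g[r-1,c]>25][:2],end=';')
"
```

```text
255 [103, 104];285 [103, 104];315 [102, 103];345 [101, 102];375 [101, 102];405 [99, 100];435 [99, 100];465 [98, 99];495 [97, 98];525 [97, 98];555 [96, 97];
```

View pics/ov2_top.png

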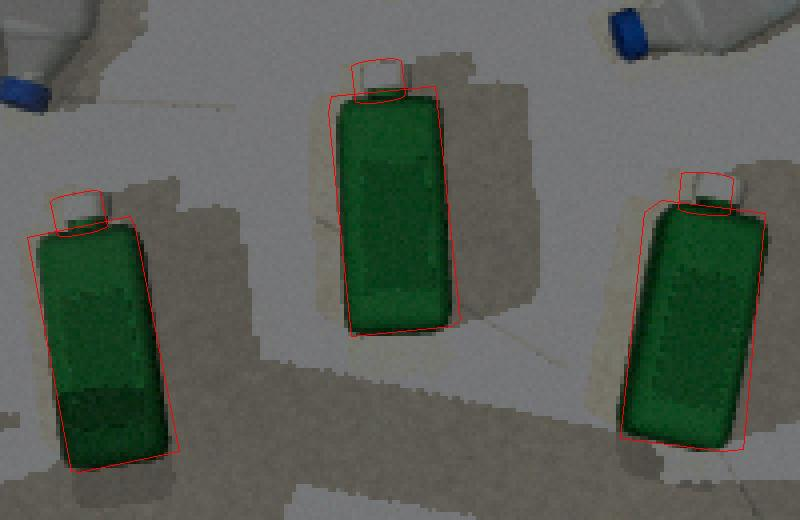

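View pics/ov2_scene.png

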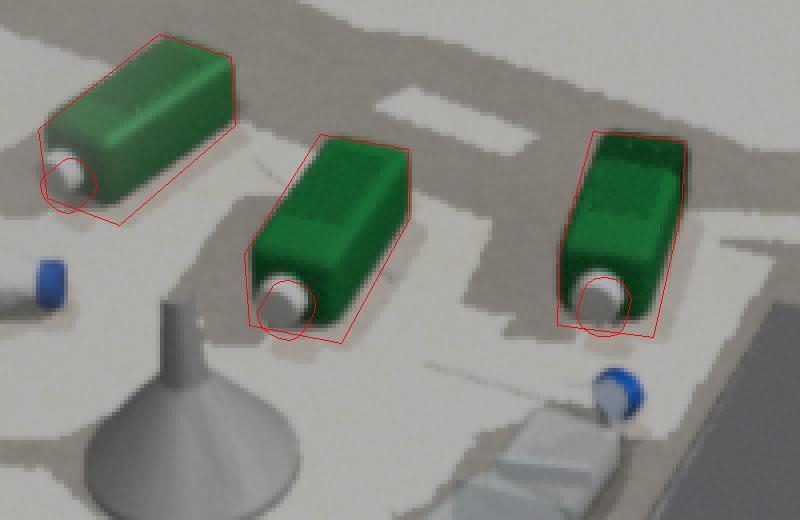

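```bash
python3 - <<'E'
from cell import *
from h import *
t=eyes.capture("top");s=eyes.capture("scene")
print(proj(s,[[0,0,0]]))
T=np.array([(333,342),(380,349),(375,363),(329,356)],float);S=np.array([(324,191.5),(354.5,203),(349,209),(314,196.5)],float)
for p,q in zip(T,S): print(onz(t,p,0).round(),onz(s,q,0).round(),tri(t,p,s,q).round(),(proj(s,tri(t,p,s,q))-q).round(1))
for n,(r0,c0,w,h,f) in {"top":(310,300,110,75,7),"scene":(170,290,90,60,8)}.items():
    c={"top":t,"scene":s}[n]; cv2.imwrite(f"pics/patch_{n}.png",cv2.resize(cv2.convertScaleAbs(c["pixels"][r0:r0+h,c0:c0+w,::-1],alpha=1.5),None,fx=f,fy=f,interpolation=cv2.INTER_CUBIC))
E
```

```text
[[441.17214609 146.60431672]]
[ 395. -148.    0.] [ 346. -230.    0.] [[ 410. -177.   51.]] [[ 9.9 -0.1]]
[ 377. -249.    0.] [ 368. -137.    0.] [[ 373. -192.   -3.]] [[-21.   -2.5]]
[ 348. -237.    0.] [ 398. -140.    0.] [[ 339. -202.  -50.]] [[-14.  -1.]]
[ 365. -138.    0.] [ 377. -245.    0.] [[ 398. -191.   28.]] [[16.5 -0.9]]
```

View pics/patch_top.png

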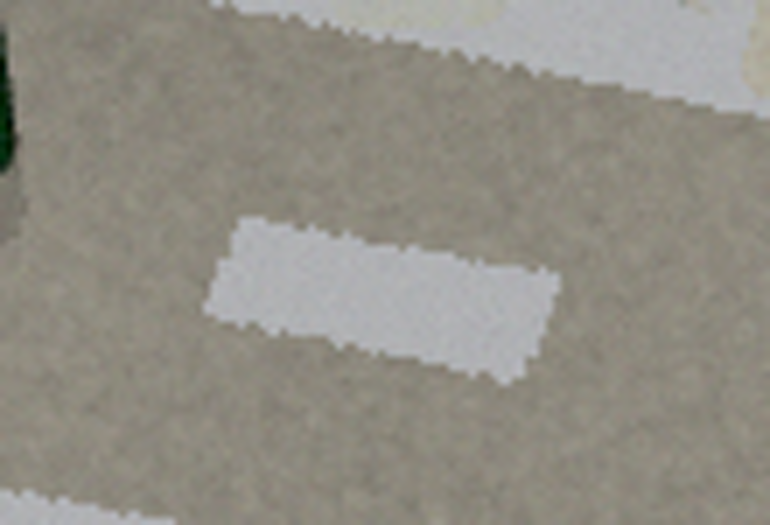

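View pics/patch_scene.png

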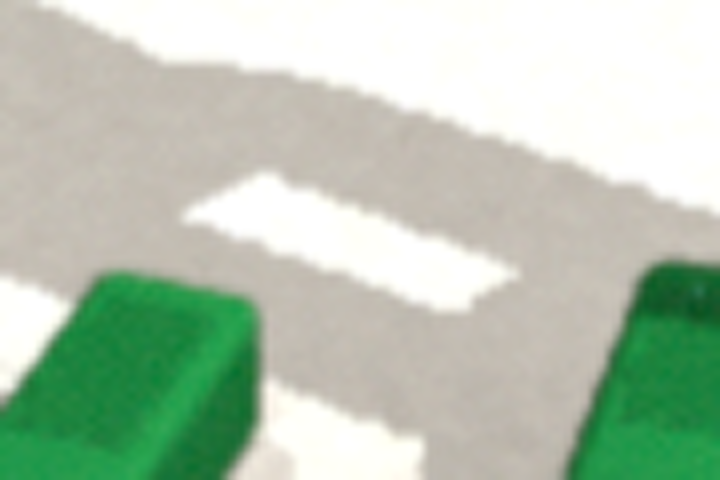

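```bash
python3 - <<'E'
from cell import *
from h import *
t=eyes.capture("top");s=eyes.capture("scene")
T=np.array([(334.2,340.5),(379.5,348.4),(372.6,364.2),(328.8,353.8)])-.5;S=np.array([(346.4,208.5),(312.3,196.4),(322.6,191),(354.5,203.5)])-.5
for p,q in zip(T,S): print(onz(t,p,0).round(),onz(s,q,0).round(),tri(t,p,s,q).round(1),(proj(s,onz(t,p,0))-q).round(1))
E
```

```text
[ 399. -149.    0.] [ 397. -149.    0.] [[ 398.7 -148.9    1.3]] [[-0.3  0.4]]
[ 380. -247.    0.] [ 377. -251.    0.] [[ 380.4 -248.5    2.7]] [[1.1 0.9]]
[ 346. -231.    0.] [ 343. -236.    0.] [[ 347.3 -232.7    3. ]] [[1.4 1. ]]
[ 371. -137.    0.] [ 368. -138.    0.] [[ 370.7 -137.     1.7]] [[0.1 0.5]]
```

Scene and top calibrations agree to about 1 px on a ground patch, so the misfit comes from the box model. The real body has rounded edges, so I'll refit with a rounded box.

```bash
python3 - <<'E'
s=open('fit2.py').read()
s=s.replace('''t=np.linspace(0,2*np.pi,16)''','''t=np.linspace(0,2*np.pi,16)
_r=10.;_g=np.array([[np.cos(a)*np.cos(b),np.sin(a)*np.cos(b),np.sin(b)] for a in np.linspace(0,2*np.pi,24,endpoint=False) for b in np.radians([-90,-60,-30,0,30,60,90])])*_r
C=(np.sign(C)*(np.abs(C)-_r))[:,None]+_g[None]; C=C.reshape(-1,3)''')
s=s.replace('ms[n]=cv2.morphologyEx(m,cv2.MORPH_OPEN,np.ones((3,3)))/255.','ms[n]=m/255.')
s=s.replace("(40,60,20)","(40,55,12)")
open('fit2.py','w').write(s)
E
python3 fit2.py
```

```text
[473.1 -46.8  23.4] 8.0 0.183
[ 540.9 -204.9   24.7] 1.5 0.163
[ 476.2 -363.6   25.2] -12.8 0.236
```

View pics/ov2_top.png

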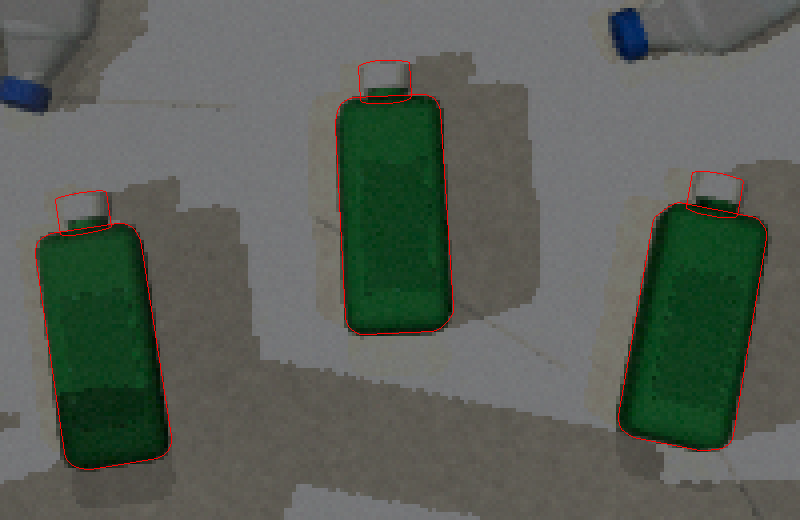

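View pics/ov2_scene.png

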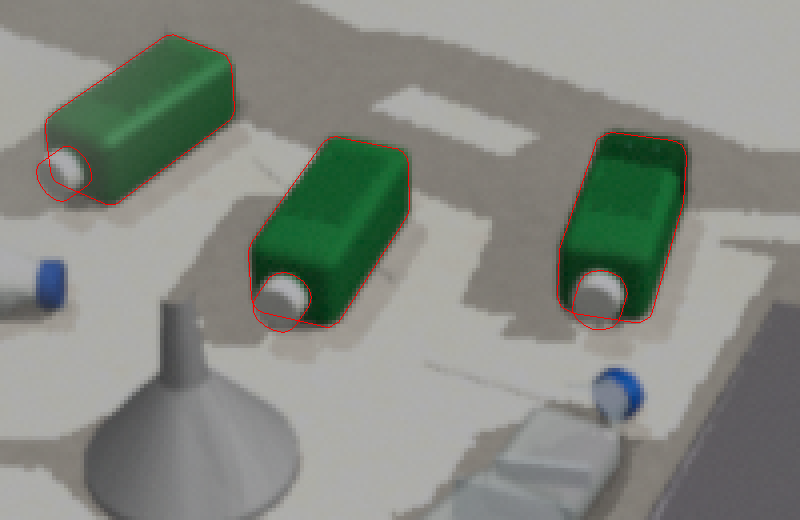

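The fits now match in both views (z 23–25 against 26 nominal). Next, the crate and tray corners.

```bash
python3 - <<'E'
from cell import *
from h import *
t=eyes.capture("top");s=eyes.capture("scene")
T=np.array([(327,54),(75,44),(307,329),(45,319)])/2.5+[100,110]-.5
S=np.array([(62,367),(395,472),(182,157),(478,236)])/2.8+[350,190]-.5
print("crate top");
X=tri(t,T,s,S);print(X.round(1))
for p in T: print(onz(t,p,100).round(1),end=' ')
T=np.array([(298,570),(38,560)])/2.5+[100,110]-.5
S=np.array([(268,38),(517,97)])/2.8+[350,190]-.5
print("\npanel top edge",tri(t,T,s,S).round(1),[onz(t,p,86).round(1) for p in T],[onz(s,p,86).round(1) for p in S])
f=(X[2]+X[3])/2;b=(X[0]+X[1])/2;d=(b-f)[:2];w=(X[3]-X[2])[:2]
print(np.linalg.norm(d),np.linalg.norm(w),np.degrees(np.arctan2(d[1],d[0])),np.degrees(np.arctan2(-w[0],w[1])),f)
b=t["pixels"][225:350,105:245,::-1]; cv2.imwrite("pics/ztray.png",cv2.resize(cv2.convertScaleAbs(b,alpha=2.2),None,fx=4.5,fy=4.5,interpolation=cv2.INTER_CUBIC))
E
```

```text
crate top
[[843.1  63.9  96.8]
 [856.6 276.8 100.7]
 [604.9  78.1  96.2]
 [618.4 293.3  98.1]]
[842.5  61.2 100. ] [856.9 276.8 100. ] [604.4  76.5 100. ] [617.9 293.3 100. ] 
panel top edge [[407.1  92.8  79.9]
 [421.1 297.8  83.7]] [array([408.4,  85. ,  86. ]), array([421.1, 296.7,  86. ])] [array([413.3,  99.3,  86. ]), array([424.3, 298. ,  86. ])]
238.65434661218896 215.70479296455588 -3.6789432368665858 -3.592286463327568 [611.66138583 185.69676719  97.14962482]
```

View pics/ztray.png

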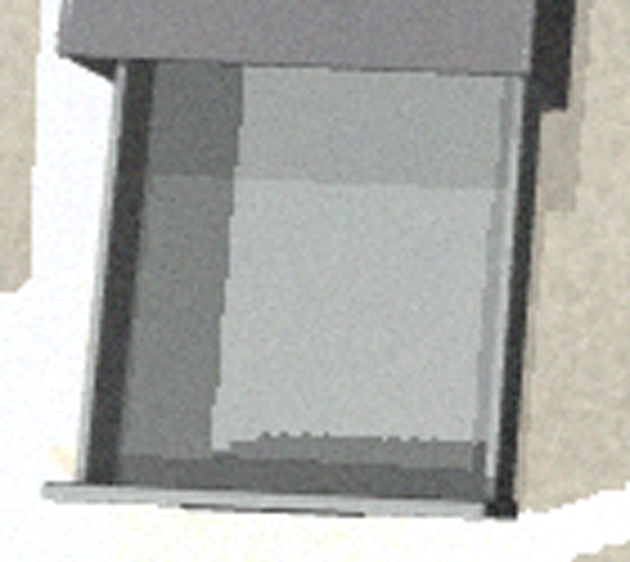

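Crate front is at about (611.5, 185.5), yaw −3.6°. The measured 239×216 size matches 240×220, and the tray panel's outer face is at x≈414. I'll start with the flask nearest the crate: a light 20 N grip, then lift and rock.

```bash
cat > act.py <<'E'
from cell import *
from h import *
F=np.load("flasks.npy")
def Rt(a,tilt=0):
    fx=np.array([np.cos(a),np.sin(a),0]);fy=np.array([-np.sin(a),np.cos(a),0]);R=np.c_[fy,fx,[0,0,-1]]
    if tilt: R=cv2.Rodrigues(fy*np.radians(tilt))[0]@R   # + tilt: flask +x end down
    return R
def log(tag,fy=None):
    f=np.mean([status.read_ft_force() for _ in range(1)],0);m=np.array(status.read_moment())
    print(tag,"t%.1f"%status.read_t(),"F",np.round(f,2),"M",np.round(m,3),"My %.3f"%(m@fy if fy is not None else 0),"gap %.1f"%status.read_finger_gap())
def tcp_for(g,R): return np.asarray(g)+19*R[:,2]
E
python3 - <<'E'
from act import *
p=F[0];a=p[3];R=Rt(a);fy=R[:,0]
for z in(120,12):
    for Q in(R,R@np.diag([-1,-1,1])): print(z,np.round(solve_ik([p[0],p[1],z],Q),1))
for tl in(25,-25):
    Q=Rt(a,tl);print(solve_ik(tcp_for([p[0],p[1],150],Q),Q))
robot.move_to([p[0],p[1],110],R); log("above",fy)
robot.servo_line([p[0],p[1],12],v=120); log("down",fy)
close(20); log("closed",fy); print(status.read_tool_pos())
E
```

```text
120 [  -7.    15.5  111.7   -0.    52.8 -105. ]
120 [ -7.   15.5 111.7  -0.   52.8  75. ]
12 [  -7.    24.5  118.6   -0.    36.9 -105. ]
12 [ -7.   24.5 118.6  -0.   36.9  75. ]
[  -3.89129291   26.43551999   96.68600342   -5.05074008   81.43888911
 -100.04764331]
[ -12.34728134    6.78171063  126.99593273   21.12706276   24.05578287
 -128.00979798]
above t3.1 F [-0.11 -0.67  0.21] M [-0.016  0.014 -0.023] My 0.016 gap 85.4
down t4.1 F [-0.29  0.19  0.51] M [-0.014  0.041 -0.009] My 0.042 gap 85.4
closed t4.5 F [-1.01  0.17  6.  ] M [ 0.082  0.111 -0.006] My 0.098 gap 55.8
[473.55905089 -46.811714    12.69428609]
```

```bash
cat >> act.py <<'E'
def rock(i,ang=25):
    p=F[i];a=p[3];R=Rt(a);fy=R[:,0];g=[p[0],p[1],150]
    robot.servo_line(tcp_for(g,R),R,v=150); robot.pause(.3); log("lift",fy)
    for tl in(ang,0,-ang,0):
        Q=Rt(a,tl)
        robot.servo_line(tcp_for(g,Q),Q,v=20); 
        for k in range(2): robot.pause(.25); log("tilt %d"%tl,fy)
E
python3 - <<'E'
from act import *
try: rock(0)
except Exception as e: print(repr(e))
print(status.read_t())
for n in("top","scene"):
    c=eyes.capture(n); cv2.imwrite(f"pics/r0_{n}.png",c["pixels"][:,:,::-1])
E
```

```text
lift t5.7 F [ 0.58  0.11 -1.61] M [ 0.096 -0.012  0.057] My -0.025 gap 55.9
tilt 25 t6.5 F [-0.11  0.42 -1.97] M [-0.012 -0.299 -0.031] My -0.295 gap 55.8
tilt 25 t6.8 F [-0.16  0.25 -1.76] M [ 0.053 -0.351  0.005] My -0.355 gap 56.1
tilt 0 t7.6 F [-0.47 -0.55 -2.25] M [ 0.008  0.045 -0.012] My 0.043 gap 56.1
tilt 0 t7.9 F [-0.31 -0.51 -2.94] M [ 0.028 -0.024 -0.101] My -0.028 gap 55.8
tilt -25 t8.9 F [-0.18  0.7  -2.47] M [-0.07   0.351  0.051] My 0.357 gap 56.4
tilt -25 t9.2 F [-0.28 -0.17 -0.93] M [-0.076  0.345  0.053] My 0.352 gap 55.8
tilt 0 t10.2 F [ 0.75 -1.   -1.5 ] M [-0.032  0.015 -0.022] My 0.019 gap 55.7
tilt 0 t10.5 F [-0.07 -0.11 -1.18] M [0.002 0.004 0.006] My 0.004 gap 56.0
10.5
```

Flask 1 reads about 1.85 N with no hysteresis at level, so it looks empty. I'll check whether repeated readings average the noise down, then put it back and rock the next one.

```bash
python3 - <<'E'
from act import *
t0=status.read_t();A=np.array([np.r_[status.read_ft_force(),status.read_moment()] for _ in range(20)]);print(status.read_t()-t0,A.mean(0).round(3),A.std(0).round(3))
p=F[0];R=Rt(p[3])
robot.servo_line([p[0],p[1],30],R,v=150); robot.servo_line([p[0],p[1],13],R,v=40); log("down")
gripper_open(); log("open")
robot.servo_line([p[0],p[1],110],R,v=200)
A=np.array([np.r_[status.read_ft_force(),status.read_moment()] for _ in range(20)]);print(A.mean(0).round(3))
p=F[1];R=Rt(p[3])
robot.move_to([p[0],p[1],110],R)
robot.servo_line([p[0],p[1],12],v=120); close(20); log("closed"); print(status.read_tool_pos())
E
```

```text
0.0 [-0.728 -0.757 -1.871 -0.023 -0.017 -0.02 ] [0. 0. 0. 0. 0. 0.]
down t12.0 F [ 0.36 -0.42 -1.46] M [ 0.016 -0.015  0.032] My 0.000 gap 55.8
open t12.4 F [ 0.2   0.28 -0.22] M [ 0.032  0.015 -0.073] My 0.000 gap 85.2
[-0.432  0.111  0.378 -0.007  0.045 -0.015]
closed t15.1 F [-0.04  2.05  5.9 ] M [ 0.222  0.091 -0.116] My 0.000 gap 55.9
[ 541.3542962  -204.94890178   12.81432626]
```

```bash
cat >> act.py <<'E'
def avg(tag,fy,n=12,dt=.03):
    A=[]
    for _ in range(n): robot.pause(dt); A.append(np.r_[status.read_ft_force(),status.read_moment()@fy])
    A=np.array(A); print(tag,"t%.1f"%status.read_t(),"F",A[:,:3].mean(0).round(2),"My %.3f +- %.3f"%(A[:,3].mean(),A[:,3].std()/n**.5), "max|My| dev %.2f"%np.abs(A[:,3]-A[:,3].mean()).max())
def rock2(i,ang=25):
    p=F[i];a=p[3];R=Rt(a);fy=R[:,0];g=[p[0],p[1],150]
    robot.servo_line(tcp_for(g,R),R,v=150); robot.pause(.1); avg("lift",fy)
    for tl in(ang,0,-ang,0):
        Q=Rt(a,tl); robot.servo_line(tcp_for(g,Q),Q,v=20); robot.pause(.15); avg("tilt %d"%tl,fy)
E
python3 - <<'E'
from act import *
rock2(1)
E
```

```text
lift t16.6 F [ 0.03  0.02 -4.12] My -0.016 +- 0.010 max|My| dev 0.08
tilt 25 t17.7 F [-0.05  0.08 -4.08] My -0.437 +- 0.009 max|My| dev 0.06
tilt 0 t18.8 F [ 0.05 -0.33 -4.37] My 0.050 +- 0.010 max|My| dev 0.07
tilt -25 t20.2 F [-0.11 -0.09 -4.17] My 0.449 +- 0.009 max|My| dev 0.06
tilt 0 t21.5 F [-0.1   0.18 -4.26] My -0.060 +- 0.011 max|My| dev 0.06
```

Flask 2 weighs 4.2 N (0.43 kg, above the 0.30 kg empty maximum). Its level moment differs by 0.11 N·m depending on which end was down last, which is exactly the stated ball shift, so this one has the ball. I'll carry it over the tray and look.

```bash
cat >> act.py <<'E'
YC=np.radians(-3.65);O=np.array([611.5,185.5,0]);CX=np.array([np.cos(YC),np.sin(YC),0]);CY=np.array([-np.sin(YC),np.cos(YC),0])
def cr(x,y,z): return O+x*CX+y*CY+np.array([0,0,z])
E
python3 - <<'E'
from act import *
R=Rt(F[1][3]); R2=Rt(YC); tp=status.read_tool_pos(); print(tp, cr(-112,0,0))
robot.servo_line(tp+np.array([0,0,50]),R,v=200)
robot.servo_line(cr(-112,0,180),R2,v=200)
robot.servo_line(cr(-112,0,85),R2,v=150)
print(status.read_t())
ims=[]
for n,(r,cc) in {"top":(200,100),"scene":(170,340)}.items():
    c=eyes.capture(n); ims.append(cv2.resize(c["pixels"][r:r+190,cc:cc+190,::-1],None,fx=2.1,fy=2.1,interpolation=cv2.INTER_CUBIC))
cv2.imwrite("pics/tray1.png",np.hstack(ims))
E
```

```text
[ 540.91045727 -204.98716076  131.10898427] [499.72718602 192.63008107   0.        ]
24.875
```

View pics/tray1.png

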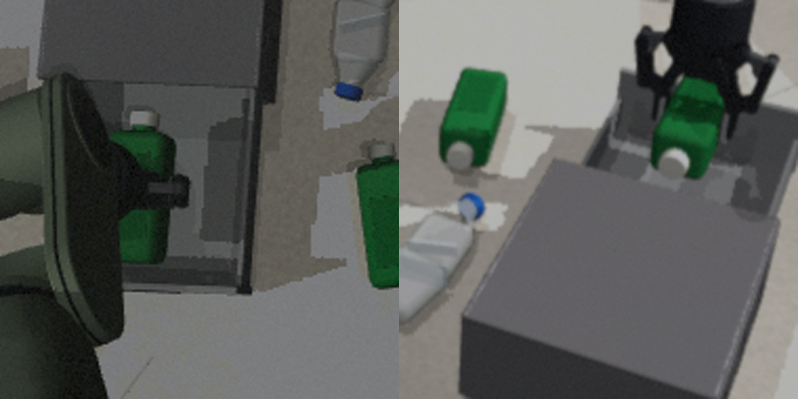

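The flask hangs level over the open tray, with its cap pointing into the crate and clearance at both the crate edge and the front panel. Lowering with force checks.

```bash
python3 - <<'E'
from act import *
robot.servo_line(cr(-112,0,34),v=100)
z=34
def fz(n=4):
    v=[]
    for _ in range(n): robot.pause(.02); v.append(status.read_ft_force()[2])
    return np.mean(v)
b=fz(6)
while z>24:
    z-=1.5; robot.servo_line(cr(-112,0,z),v=25); f=fz(); print(z,round(f,2),end=' ')
    if f-b>2: break
print("base",b); gripper_open(); log("open")
robot.servo_line(cr(-112,0,160),v=200)
robot.servo_line(cr(-300,0,160),v=250)
print(status.read_t(),status.read_tool_pos())
ims=[]
for n,(r,cc) in {"top":(200,100),"scene":(170,340)}.items():
    c=eyes.capture(n); ims.append(cv2.resize(c["pixels"][r:r+190,cc:cc+190,::-1],None,fx=2.1,fy=2.1,interpolation=cv2.INTER_CUBIC))
cv2.imwrite("pics/tray2.png",np.hstack(ims))
for s in([-60,0,50],[-60,0,34]):
    for x in (-320,-270,-240,-210,-100,-30): print(s[2],x,solve_ik(cr(x,0,s[2]),Rt(YC)) is not None,end=' ')
E
```

```text
32.5 -4.42 31.0 -4.19 29.5 -4.12 28.0 -3.94 26.5 -0.27 base -4.180646146753884
open t27.7 F [-0.81 -0.88  0.35] M [-0.014  0.    -0.061] My 0.000 gap 85.3
29.4417 [313.42239255 205.02919261 160.0626407 ]
50 -320 True 50 -270 True 50 -240 True 50 -210 True 50 -100 True 50 -30 True 34 -320 True 34 -270 True 34 -240 True 34 -210 True 34 -100 True 34 -30 True
```

View pics/tray2.png

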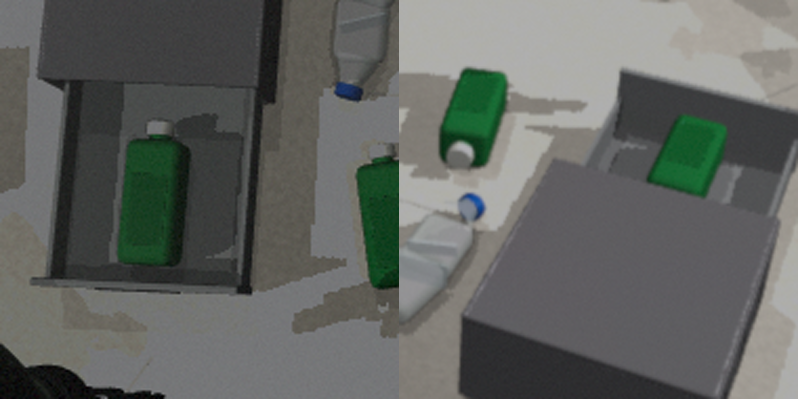

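The flask lies flat in the tray at top-view crop (155,200), clear of the front panel and walls. Now I'll push the tray with closed fingers, watching the force.

```bash
python3 - <<'E'
from act import *
R2=Rt(YC)
close(20)
robot.servo_line(cr(-250,0,45),R2,v=150)
def fx(n=3):
    v=[]
    for _ in range(n): robot.pause(.015); v.append(status.read_ft_force()@CX)
    return -np.mean(v)
b=fx(8);print("base",b,status.read_t())
x=-250
while x<-195:   # find contact
    x+=4; robot.servo_line(cr(x,0,45),v=40); f=fx(2)-b
    if f>1.3: print("contact?",x,round(f,2)); break
print(x,f,status.read_t())
E
```

```text
base 0.32599195783152446 31.425
-194 -0.3132588633011174 35.3917
```

```bash
python3 - <<'E'
from act import *
ims=[]
for n,(r,cc) in {"top":(200,100),"scene":(170,340)}.items():
    c=eyes.capture(n); ims.append(cv2.resize(c["pixels"][r:r+190,cc:cc+190,::-1],None,fx=2.1,fy=2.1,interpolation=cv2.INTER_CUBIC))
cv2.imwrite("pics/tray3.png",np.hstack(ims)); print(status.read_tool_pos(),np.round(status.read_qpos(),1))
E
```

```text
[418.3857134  197.98440877  45.1210477 ] [ 23.9  20.5 118.4  -0.   41.  -62.4]
```

View pics/tray3.png

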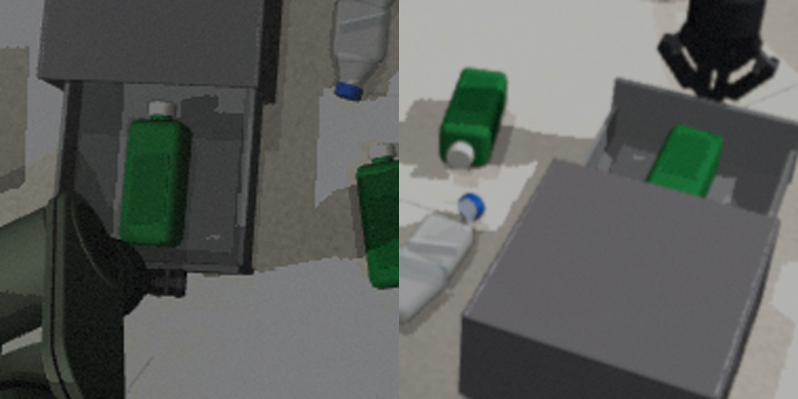

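The fingers are on the panel at crop (175,275), and the tray and flask have moved in about 20 mm together. I'll keep pushing, in smaller steps near the stop.

```bash
python3 - <<'E'
from act import *
R2=Rt(YC);b=0.0
def fx(n=3):
    v=[]
    for _ in range(n): robot.pause(.015); v.append(status.read_ft_force()@CX)
    return -np.mean(v)
for x in(-150,-110,-75,-50,-40): robot.servo_line(cr(x,0,45),R2,v=50); print(x,round(fx(2),2),end='; ')
print(status.read_t())
x=-40
while x<4:
    x+=1; robot.servo_line(cr(x,0,45),R2,v=15); f=fx(2); print(x,round(f,2),end=' ')
    if f>5: break
print(status.read_t())
c=eyes.capture("scene"); cv2.imwrite("pics/tray4.png",cv2.resize(c["pixels"][170:360,340:560,::-1],None,fx=3,fy=3,interpolation=cv2.INTER_CUBIC))
E
```

```text
-150 -0.16; -110 0.01; -75 -0.31; -50 0.02; -40 0.22; 39.4917
-39 0.6 -38 1.73 -37 1.81 -36 2.11 -35 0.61 -34 1.29 -33 1.04 -32 1.06 -31 1.6 -30 1.36 -29 2.2 -28 1.21 -27 2.12 -26 1.4 -25 1.22 -24 1.4 -23 1.05 -22 1.36 -21 1.64 -20 3.89 -19 6.75 45.4417
```

View pics/tray4.png

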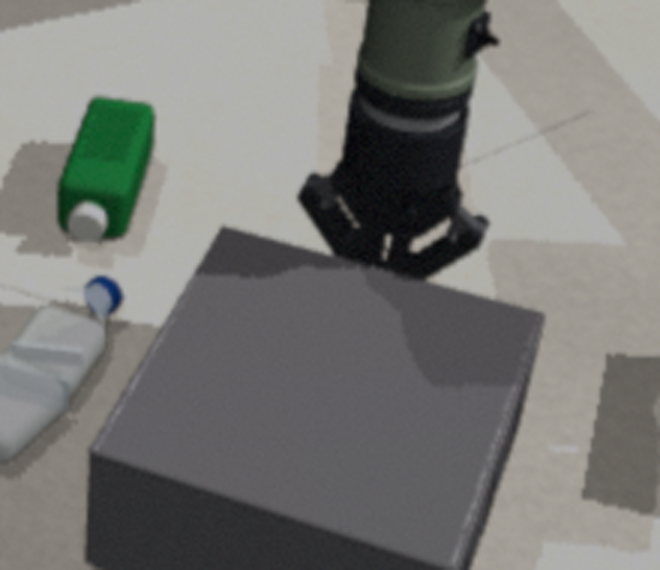

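There's a sharp force rise at TCP x≈−20, which equals the 8 mm panel plus the 11–12 mm finger, so it's at the hard stop. I'll back off and check everything.

```bash
python3 - <<'E'
from act import *
R2=Rt(YC)
robot.servo_line(cr(-19,0,45)-70*CX,R2,v=100)
robot.servo_line(cr(-120,0,200),R2,v=200)
j=status.read_qpos(); robot.move_j([67,*j[1:]])
print(status.read_t())
from fit2 import *
for px in [(285,306),(433,301)]:
    p,f=fit(onz(cs["top"],px,26),np.radians([-15,0,15])); print(p[:3].round(1),np.degrees(p[3]).round(1),round(f,3))
print(F[[0,2]].round(2))
t,s=cs["top"],cs["scene"]
a=cv2.resize(cv2.convertScaleAbs(t["pixels"][110:290,100:320,::-1],alpha=1.8),(440,360),interpolation=cv2.INTER_CUBIC)
b=cv2.resize(t["pixels"][:,:,::-1],(480,360));cv2.imwrite("pics/end.png",cv2.resize(np.hstack([a,b]),(800,313)))
cv2.imwrite("pics/end_t.png",cv2.resize(cv2.convertScaleAbs(t["pixels"][110:290,100:320,::-1],alpha=2),None,fx=3.3,fy=3.3,interpolation=cv2.INTER_CUBIC))
cv2.imwrite("pics/end_s.png",s["pixels"][:,:,::-1])
# panel expectation: pixels of panel top outer edge, home
for x in(0,-8,-16): print(x,((proj(t,[cr(x,-101,86),cr(x,101,86)])-[100,110]+.5)*3.3).round())
E
```

```text
48.8333
[472.8 -47.6  23.9] 8.1 0.177
[ 475.9 -363.9   24.2] -12.8 0.254
[[ 4.7308e+02 -4.6770e+01  2.3430e+01  1.4000e-01]
 [ 4.7624e+02 -3.6362e+02  2.5220e+01 -2.2000e-01]]
0 [[396. 438.]
 [ 79. 425.]]
-8 [[395. 450.]
 [ 77. 437.]]
-16 [[395. 463.]
 [ 76. 450.]]
```

View pics/end_t.png

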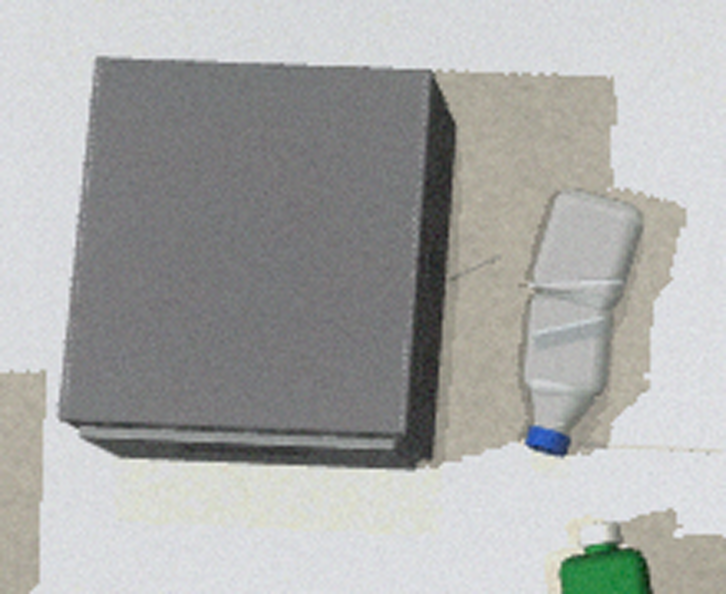

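View pics/end_s.png

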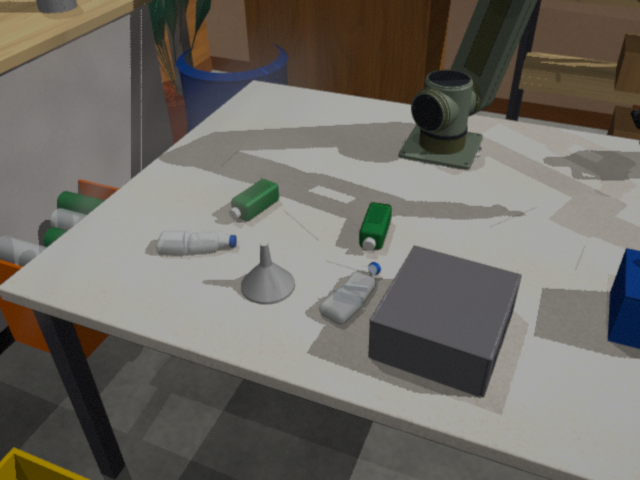

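The flask that stayed put and the one I tested are both within 1 mm of their starting poses. The panel's outer face sits at −8 mm, its own thickness, so its inner face meets the crate front, which agrees with the hard stop I felt. The bottles and funnel haven't moved. Handing in.

```bash
python3 -c "
from cell import *
workorder.hand_in(); print(status.read_t())"
```

```text
the job is handed in; nothing more can be done
the job is handed in; nothing more can be done
```

The flask with the ball is lying flat in the tray with the tray pushed home, and I handed the job in at about 49 s of the 72 s allowed. The hand-in gives no verdict.

- **Finding the ball:** I gripped flasks at 20 N, lifted them and rocked them ±25°.
  - The flask nearest the crate felt about 1.9 N and showed no shift in balance, so I put it back.
  - The middle flask felt 4.2 N, heavier than any empty one can be. Its level moment changed by 0.11 N·m depending on which end had been down, which matches the ball.
  - I left the third flask untouched because that result was conclusive.
- **Placing and closing:** I lowered the middle flask until the tray floor took its weight, released it, and checked in the images that it lay flat. I then pushed the tray in until the force rose sharply to about 7 N at the stop.

**Last checks:**
- **Other flasks:** both measured within about 1 mm of where they started and lie flat.
- **Bystanders:** the bottles and funnel look unmoved by eye; I did not measure them.
- **Tray:** the panel's outer face reads 8 mm in front of the crate's edge, which is its own thickness. I took that as fully home; there is no direct tray reading to confirm it.
- **Flask in the tray:** it can't be seen now that the tray is shut.
- **Disagreement:** the cameras put the flask centres at 23–25 mm high instead of 26 mm, about what the calibration error allows.

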